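# Pot under the bench magnifier

## Robot

A 6-joint arm with a two-finger parallel gripper is mounted at the origin on the work surface. World frame = base frame: x ahead of the robot, y to its left, z up, the work surface at z = 0. Lengths are in mm, angles in rad, forces in N, time in s.
With the tool pointing down it reaches from about 350 to 875 mm from the base axis. Payload 4.2 kg.
Tool frame: the origin (TCP) lies at the very end of the fingers, on their centre line; the grasp point (between the pads) lies 19 mm behind it; z points along the fingers, y is the line along which they close (so a half turn about z gives the same grasp; the last joint's range is limited). The gripper opens to 85 mm and grips with 20 to 120 N. Pads are 22 mm wide; open, the fingers measure 114 mm over their backs; the gripper's body (76 mm by 85 mm) begins 54 mm behind the grasp point. The pads swing forward as they close: fully open they stand 13 mm farther back than shut.
Start: joints at [-0.9, 0.385, 0.008, 0, -1.194, -0.259], TCP at [250.175, -572.723, 231.312] pointing down, gripper open.
Joint ranges: [-3.14, 3.14], [-1.21, 2.06], [-1.07, 1.41], [-3.16, 2.05], [-2.99, -0.16], [-3.1, 3.1]. Speed limits (rad/s): [2.79, 2.79, 3.14, 3.14, 3.14, 3.14].

## Interface

Orientations are given as a unit quaternion [x, y, z, w].
In Python, from bench import arm, optics gives the robot as it stands. The module is installed in compiled form; this text tells all that it offers.
- The arm moves only by the tool step_arm, never from a script. Its argument "motion" is a list of rows, each an object with "dr": the turn, a rotation vector about the tool's x, y, z in units of 8 degrees (1.0 is 8 degrees), a list of three; "slide": the shift along the tool's x, y, z in mm, a list of three; "jaw": the finger opening in mm, from 0 to 85.4. A call has exactly 8 rows; each row is the pose to reach, as a shift and turn from the pose commanded when the call began, along the tool's axes at that moment; what a row does not reach only later rows make up. A row lasts 1/8 s, in which the tool goes at most 62.5 mm and 10.7 degrees, less where a joint would pass 70% of its speed; a pose out of reach is approached as far as the arm can. A call with a gripper value outside its range is refused whole. The fingers move at their own pace and stop on an object; the grip force is fixed at half the most. Time passes only in rows, so rows that repeat a pose let the fingers close, or fill a call up. It gives the time, the measured TCP pose, the force, the opening and the grip force at its end, in the units of the state.
- arm.read_state(): the state, without advancing time (a new reading comes with each control period).
- optics.get_image(name): name is "scene" or "top" or "wrist"; returns the picture (420x560x3 uint8, blue, green, red); there is no depth.
- optics.camera_info(name): a dict with "camera_matrix" (3x3 intrinsics, pixels), "view" (4x4, takes a point from world to camera coordinates); the wrist camera has in their place "T_tool_cam" (4x4, takes a point from camera to tool coordinates, whose origin is the TCP and whose axes are the flange's). Camera axes: x right, y up, looking along -z (the intrinsics and any distortion apply to the point x, -y, -z); pixel columns grow to the right and rows downward; lengths in mm; the calibration is good to about 2 mm. A picture is of the moment at which its call begins: read the wrist's pose just before it. camera_info takes no time and is no camera call.
- arm.job_done(): hands the job in; it is judged then, once.
The state is a dict: "clock": time; "joints": joint angles; "joint_vel": joint speeds; "joint_efforts": joint torques, N m; "position": TCP position; "ee_rot": TCP orientation; "contact_force": force on the tool from outside, world axes, zero at the start; "wrist_torque": the same for the moment, N m; "gripper_width": finger opening in mm; "grasp_force": force on a finger pad.
Only numpy, scipy, OpenCV 4.12 (cv2) and the standard library are available. Lean on these libraries where they do the work, as an engineer would, in place of code of your own. Each camera call takes 0.05 s, during which the arm holds its last target. There are 200 camera calls.

## Task

Slide the empty solder pot across the heat mat, without lifting or tipping it, from the ring it stands in to the other ring, the one nearer the magnifier stand, and let go of it there. Then squeeze the lock button in the side of the magnifier's grip to release the telescoping boom, and draw the boom out until its pointer is over the set collar on the scale, so that the lens is above the pot. Finish holding it there, still gripping with the button squeezed in (the boom is sprung and would run back); leave the collar and the other things on the bench as they are.

Things in the scene. Friction and masses are not known exactly. Their poses are not given: they have to be found in the camera images.
- stand: Magnifier stand, fixed: white base 130 x 110 x 20 mm, post and a level 30 mm square sleeve 160 mm above the bench. Origin under the base's centre on the bench, z up, +x the way the boom comes out (sleeve from x = -100 to 70 mm). A flat scale bar 22 mm wide, top 156 mm above the bench, with ticks every 10 mm, runs along the boom from x = 50 to 245 mm at y = +45 mm.
- boom (a joint): How far the boom is drawn out, m, along the stand's +x: 0 home (the start), 0.12 fully out. While the lock button is out, its prong catches on the scale bar and the boom comes out no more than about 3 mm. A spring pulls the boom back, about 2 N at home and 4 N fully out.
- lock (a joint): How far the lock button is pressed in, m: 0 out, 0.006 fully in. Its spring takes about 3 N at first and 7 N fully in; the boom is free from about 0.004 on.
- grip (a point): Middle of the magnifier's grip, 215 mm above the bench, moving with the boom: an upright grey fin, 34 mm long along the stand's x, 24 mm thick along its y (12 mm each side of this point), from 175 to 243 mm above the bench, over a boom head of the same thickness. Taken from above with the jaws closing along the stand's y, one on the button: 33 mm wide with the button out, 27 mm with it in.
- button_face (a point): Centre of the outer face of the lock button, a black pad 24 mm wide and 32 mm high on the stand's +y side of the grip, standing 9 mm proud of it when out (21 mm from grip); moves inward along the stand's -y when pressed.
- lens (a point): Centre of the magnifier lens, carried by the boom 85 mm ahead of the grip along the stand's x: a flat white ring of 90 mm outer diameter, 123 to 133 mm above the bench.
- pointer (a point): Thin dark pointer, 4 mm wide, carried by the boom across over the scale bar, 167 mm above the bench, reaching 52 mm out from the boom's axis on the stand's +y side; this point lies over the bar's centre line.
- collar (a point): Top middle of the set collar, a steel clip 12 mm long (along the stand's x), 30 mm wide, top 160 mm above the bench, on the scale bar between 75 and 105 mm of extension. The extension is right when pointer and collar have the same place along the stand's x. The pointer passes freely above it; about 6 N would push the collar along.
- work_ring (a point): Centre, on the mat's top (6 mm above the bench), of the ring nearer the stand, where the pot goes: a black line of 99 mm middle diameter. It lies on the boom's axis, 280 mm from the stand's origin along the stand's x; the drawn-out lens comes to stand above it.
- park_ring (a point): Centre of the other ring, same size, 130 mm from the work ring; the pot starts in it. Both are on one fixed pale heat mat, 275 x 140 x 6 mm, whose long axis runs through both rings, from 75 mm before the work ring to 70 mm past this one.
- pot: The empty solder pot, loose, dark steel, about 0.4 to 0.8 kg: an open cup of 76 mm outer diameter, 62 mm high, wall 4 mm. Origin under its centre (on the mat, 6 mm above the bench), z up; its straight handle points along its +x.
- pot_handle (a point): Where to take the pot's handle: 70 mm from the pot's axis, 45 mm above its underside. The handle is a black level bar 16 mm wide and 14 mm high reaching from the cup to 90 mm from the pot's axis.
- jar: Bystander: closed flux jar, 48 mm diameter, 50 mm high. Origin under its centre.
- spool: Bystander: wire spool standing on its flange, 60 mm diameter, 41 mm high. Origin under its centre.
- driver: Bystander: screwdriver, about 200 mm long, lying on the bench. Origin under its middle.
Mind the look-alikes: they are no part of the job. There is more than one size of the pot; the job needs the middle-sized.

How it is judged (in metres and radians):
On the way, in this order (a step that is already met when the one before it is completed fails the run):
1. the pot stands in the work ring, let go, with the boom still home (horizontal distance between pot and work_ring below 0.012 m and linear speed of pot below 0.01 m/s and contact force between pot and the fingers below 0.3 N and value of joint boom below 0.008 m), for 0.2 s.
2. the lock button is squeezed in with the boom still near home (value of joint lock above 0.004 m and value of joint boom below 0.015 m), for 0.05 s.
At the end, for the whole second after the job is handed in: The pot stands flat, still and untouched with its axis within 12 mm of the work ring's centre; the boom is drawn out so that its pointer is within 6 mm of the middle of the collar (over the 12 mm collar) and still, held by the fingers with the lock button at least 4 mm in (horizontal distance between pot and work_ring below 0.012 m and angle between pot's own z axis and vertical below 0.05 rad and linear speed of pot below 0.01 m/s and contact force between pot and the arm below 0.3 N and contact force between pot and the fingers below 0.3 N and x of pointer in the frame of collar between -0.006 and 0.006 m and value of joint lock above 0.004 m and velocity of joint boom between -0.01 and 0.01 m/s and contact force between the fingers and stand above 3 N); the arm keeps its last pose, push and grip.
It fails at once if the pot is lifted (over 6 mm) off the mat (height (world z) of pot above 0.012 m).
It fails at once if the pot is tipped (angle between pot's own z axis and vertical above 0.15 rad).
It fails at once if the collar is pushed along the scale (distance of collar from where it was at the start of the episode above 0.004 m).
It fails at once if a bystander is disturbed (distance of any of jar, spool, driver from where it was at the start of the episode above 0.03 m).
It also fails if it takes over 51 s, if anything falls off the work surface, if the arm or the gripper's body presses on something with over 40 N, if the wrist force passes 120 N, or if a joint passes its speed limit or range.

## Working session

There is one attempt and no reset: what is moved stays moved. The work goes in short steps, Python scripts to look and compute and a tool call to move; the robot and the scene stay as the last step left them, time stands still between calls to the robot, and variables do not carry over. Pictures are saved under pics/ and viewed, at most 12 in all, crops included, and the job is handed in when it is done.

Besides the shell and the picture viewer there is one more tool, called after ">>>" by a JSON object that holds its "method" and its "body", one argument or row to a line. step_arm: Moves the arm, as the interface text tells. Its arguments: {"type":"object","properties":{"motion":{"type":"array","items":{"type":"object","properties":{"dr":{"type":"array","items":{"type":"number"}},"slide":{"type":"array","items":{"type":"number"}},"jaw":{"type":"number"}}}}},"required":["motion"]}

```bash
mkdir -p pics; cat > h.py <<'E'
import numpy as np, cv2
from bench import arm, optics
from scipy.spatial.transform import Rotation as R
def cam(name, st=None):
    i=optics.camera_info(name); K=np.array(i["camera_matrix"])
    if "view" in i: T=np.linalg.inv(np.array(i["view"]))
    else:
        st=st or arm.read_state(); W=np.eye(4); W[:3,:3]=R.from_quat(st["ee_rot"]).as_matrix(); W[:3,3]=st["position"]
        T=W@np.array(i["T_tool_cam"])
    return K,T,i
def ray(c,u,v,z):
    K,T,_=c; d=np.linalg.inv(K)@[u,v,1]; d=T[:3,:3]@(d*[1,-1,-1]); o=T[:3,3]
    return (o+d*(z-o[2])/d[2])
def proj(c,p):
    K,T,_=c; q=np.linalg.inv(T)@np.append(p,1); q=K@(q[:3]*[1,-1,-1]); return q[:2]/q[2]
def shot(name,f):
    st=arm.read_state(); im=np.array(optics.get_image(name)); cv2.imwrite("pics/"+f,im); return im,cam(name,st)
E
python3 - <<'E'
from h import *
for n in("scene","top","wrist"):
    im,c=shot(n,n+"0.png"); print(n,c[2])
s=arm.read_state(); print(s["position"],s["ee_rot"],s["clock"],s["gripper_width"])
E
```

```text
scene {'camera_matrix': array([[447.43763654,   0.        , 277.00903747],
       [  0.        , 447.43763654, 210.92406929],
       [  0.        ,   0.        ,   1.        ]]), 'view': array([[-1.66669437e-01,  9.85947283e-01, -1.13689635e-02,
         1.41408047e+02],
       [-8.33715057e-01, -1.34760506e-01,  5.35498654e-01,
         3.83771510e+02],
       [ 5.26441356e-01,  9.87297356e-02,  8.44459554e-01,
        -1.41022090e+03],
       [ 0.00000000e+00,  0.00000000e+00,  0.00000000e+00,
         1.00000000e+00]])}
top {'camera_matrix': array([[399.25222979,   0.        , 284.1547459 ],
       [  0.        , 399.25222979, 210.71821039],
       [  0.        ,   0.        ,   1.        ]]), 'view': array([[-1.44669320e-02, -9.99791183e-01,  1.44325207e-02,
        -3.60026784e+01],
       [ 9.88645009e-01, -1.21435154e-02,  1.49778442e-01,
        -5.82018556e+02],
       [-1.49571904e-01,  1.64354741e-02,  9.88614243e-01,
        -1.06703566e+03],
       [ 0.00000000e+00,  0.00000000e+00,  0.00000000e+00,
         1.00000000e+00]])}
wrist {'camera_matrix': array([[311.01772138,   0.        , 278.05866577],
       [  0.        , 311.01772138, 210.02905266],
       [  0.        ,   0.        ,   1.        ]]), 'T_tool_cam': array([[ 4.02384551e-04,  9.56681904e-01,  2.91134974e-01,
         7.40833134e+01],
       [ 9.99999812e-01, -5.19431409e-04,  3.24750244e-04,
        -4.71918784e-01],
       [ 4.61907331e-04,  2.91134789e-01, -9.56681933e-01,
        -1.41435447e+02],
       [ 0.00000000e+00,  0.00000000e+00,  0.00000000e+00,
         1.00000000e+00]])}
[ 249.99724495 -572.35315997  230.50580616] [-2.04367658e-01  9.78893867e-01  7.83229138e-04 -2.08943499e-04] 0.15 85.69036930936815
```

View pics/top0.png

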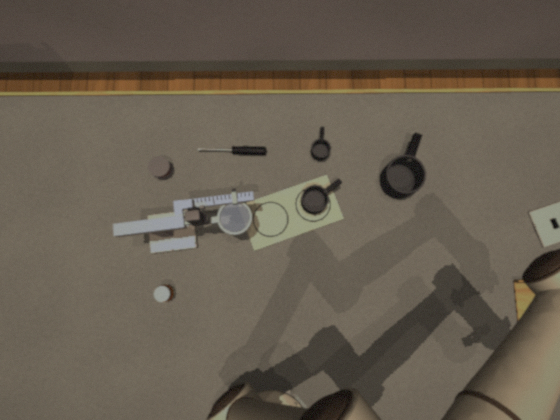

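View pics/scene0.png

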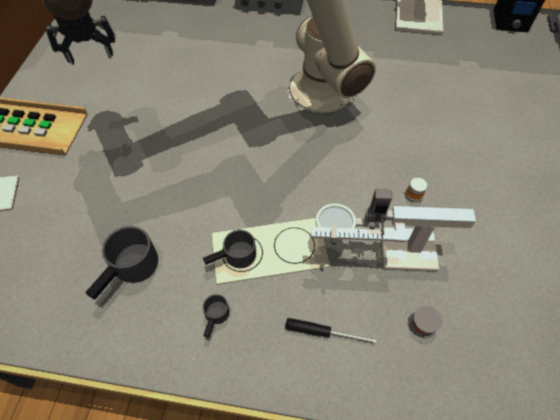

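The top view shows the stand at about (175,220) px, the lens at (235,218) and the scale above it. The work ring is at (270,219), and the park ring with the pot is at (315,200), handle to the upper right at (335,185). Next I'll measure these.

```bash
cat > m.py <<'E'
from h import *
im=cv2.imread("pics/top0.png"); c=cam("top")
hsv=cv2.cvtColor(im,cv2.COLOR_BGR2HSV)
b,g,r=[im[...,i].astype(int) for i in range(3)]
mat=((g-b>12)&(g>110)).astype(np.uint8); mat[:, :225]=0; mat[:165]=0; mat[260:]=0; mat[:,360:]=0
cs,_=cv2.findContours(mat,cv2.RETR_EXTERNAL,cv2.CHAIN_APPROX_NONE)
k=np.vstack([x for x in cs if len(x)>20])[:,0]
w=np.array([ray(c,u,v,6)[:2] for u,v in k],np.float32)
mr=cv2.minAreaRect(w); print("mat",mr,cv2.boxPoints(mr).round(1).tolist())
# pot rim / handle dark
d=(im.max(2)<75).astype(np.uint8); 
sub=np.zeros_like(d); sub[175:225,285:350]=d[175:225,285:350]
cv2.imwrite("pics/crop.png",np.hstack([cv2.resize(im[160:260,110:370],None,fx=3,fy=3,interpolation=cv2.INTER_CUBIC)]))
E
python3 m.py
```

```text
mat ((574.1492309570312, -59.82005310058594), (198.25144958496094, 306.1023864746094), 10.429582595825195) [[449.0, 72.80000305175781], [504.3999938964844, -228.3000030517578], [699.2999877929688, -192.39999389648438], [643.9000244140625, 108.5999984741211]]
```

View pics/crop.png

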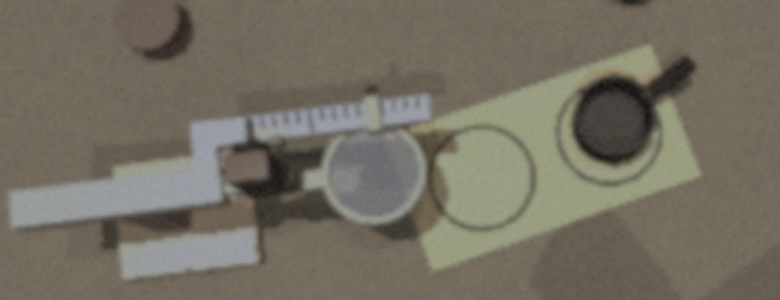

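The enlarged crop (3x, origin 110,160) shows the work ring centre at (483,177) and the park ring at (609,132). The pot rim centre is at (613,118) and the handle end at (688,65). The collar is at (372,108) and the grip top at (248,165).

```bash
cat > m2.py <<'E'
from h import *
c=cam("top")
P=lambda u,v,z: ray(c,110+(u+.5)/3-.5,160+(v+.5)/3-.5,z)[:2]
W=P(483,177,6);K=P(609,132,6);print("work",W,"park",K,np.linalg.norm(W-K))
pot=P(613,118,68);he=P(688,65,57);print("pot",pot,"hend",he,np.linalg.norm(he-pot),"az",np.degrees(np.arctan2(*(he-pot)[::-1])))
for u,v in((653,45),(700,177),(433,270)):print("matc",P(u,v,6))
a=P(250,117,156);b=P(430,95,156);print("bar",a,b,"az",np.degrees(np.arctan2(*(b-a)[::-1])))
L=P(373,175,133);G=P(248,165,243);C=P(372,108,160);print("lens",L,"grip",G,"collar",C)
ax=(W-L)/np.linalg.norm(W-L);print("axis az", np.degrees(np.arctan2(ax[1],ax[0])),np.linalg.norm(W-L))
print("W-G az",np.degrees(np.arctan2(*(W-G)[::-1])),np.linalg.norm(W-G),np.linalg.norm(L-G))
print(arm.read_state()["position"])
E
python3 m2.py
```

```text
work [564.65821675  -5.38219897] park [ 606.84794744 -127.13001299] 128.85070273220856
pot [ 609.30771514 -125.56787015] hend [ 660.47703084 -197.6308693 ] 88.38198184478121 az -54.62282387275055
matc [ 692.31075429 -172.22956868]
matc [ 562.04225003 -213.39363303]
matc [476.6495057   42.67197495]
bar [597.85821854 185.76521605] [614.82438569  35.72095571] az -83.54871505131659
lens [550.85309217  85.6643382 ] grip [544.89326295 167.916552  ] collar [603.53901945  83.76512844]
axis az -81.37808034467191 92.08720538015008
W-G az -83.49345443857334 174.4222190063709 82.46784972509072
[ 249.99724495 -572.35315997  230.50580616]
```

>>> {"method": "step_arm", "body": {
  "motion": [
    {"slide": [-55,21,0],"dr": [0,0,-1.25],"jaw": 85},
    {"slide": [-110,42,0],"dr": [0,0,-2.5],"jaw": 85},
    {"slide": [-165,63,0],"dr": [0,0,-3.75],"jaw": 85},
    {"slide": [-220,84,0],"dr": [0,0,-5],"jaw": 85},
    {"slide": [-275,105,0],"dr": [0,0,-6.25],"jaw": 85},
    {"slide": [-330,126,0],"dr": [0,0,-7.5],"jaw": 85},
    {"slide": [-385,147,0],"dr": [0,0,-8.75],"jaw": 85},
    {"slide": [-440,168,0],"dr": [0,0,-10],"jaw": 85}
  ]
}}

```text
clock: 1.15
position: [587.2, -241.0, 231.1]
ee_rot: [0.788, -0.616, -0.0, 0.0]
contact_force: [-0.4, -0.3, 0.3]
gripper_width: 85.1
grasp_force: 0.0
```

```bash
cat >> h.py <<'E'
def to(p,az):
    s=arm.read_state(); Q=R.from_quat(s["ee_rot"]); a=np.radians(az)
    x=np.array([np.cos(a),np.sin(a),0]); z=np.array([0,0,-1.]); T=np.c_[x,np.cross(z,x),z]
    print("clock",s["clock"],"pos",np.round(s["position"],1),"slide",Q.inv().apply(np.array(p)-s["position"]).round(1),"dr",(np.degrees((Q.inv()*R.from_matrix(T)).as_rotvec())/8).round(2))
E
python3 -c "
from h import *
to([648.5,-183,190],-54.6)"
```

```text
clock 1.15 pos [ 587.2 -241.   231.1] slide [-41.5 -73.5  41.1] dr [ 0.    0.   -2.68]
```

>>> {"method": "step_arm", "body": {
  "motion": [
    {"slide": [-14,-25,14],"dr": [0,0,-0.9],"jaw": 85},
    {"slide": [-28,-49,28],"dr": [0,0,-1.8],"jaw": 85},
    {"slide": [-41.5,-73.5,41],"dr": [0,0,-2.68],"jaw": 85},
    {"slide": [-41.5,-73.5,41],"dr": [0,0,-2.68],"jaw": 85},
    {"slide": [-41.5,-73.5,41],"dr": [0,0,-2.68],"jaw": 85},
    {"slide": [-41.5,-73.5,41],"dr": [0,0,-2.68],"jaw": 85},
    {"slide": [-41.5,-73.5,41],"dr": [0,0,-2.68],"jaw": 85},
    {"slide": [-41.5,-73.5,41],"dr": [0,0,-2.68],"jaw": 85}
  ]
}}

```text
clock: 2.15
position: [647.6, -185.4, 190.8]
ee_rot: [0.887, -0.462, 0.0, -0.0]
contact_force: [-1.0, -0.6, -0.7]
gripper_width: 85.5
grasp_force: 0.0
```

```bash
python3 - <<'E'
from h import *
im,c=shot("wrist","w1.png")
p=np.array([608,-126]); a=np.radians(-54.6); d=np.array([np.cos(a),np.sin(a)])
for n,q in(("rimc",[*p,68]),("h70",[*(p+70*d),58]),("h90",[*(p+90*d),58]),("work",[564.7,-5.4,6])): print(n,proj(c,np.array(q)).round())
to([648.5,-183,190],-54.6)
E
```

```text
rimc [276. 276.]
h70 [276. 203.]
h90 [276. 181.]
work [250. 340.]
clock 2.2 pos [ 647.7 -185.4  190.7] slide [-1.5 -2.   0.7] dr [-0.   -0.   -0.05]
```

View pics/w1.png

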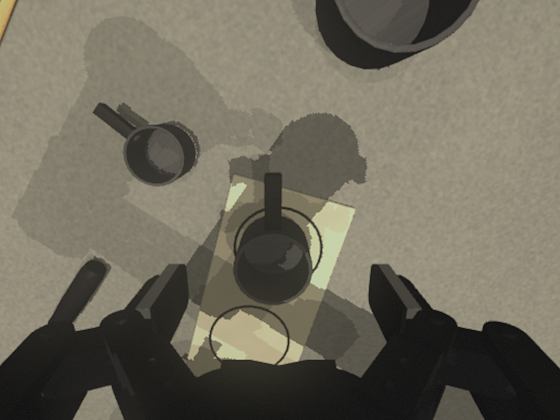

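The wrist view shows the pot rim spanning about (235–312, 229–304), with the handle end at (273,174). The work ring spans (209–289, 306–~376). The handle is aligned with the tool x axis.

```bash
python3 - <<'E'
from h import *
im=cv2.imread("pics/w1.png"); c=cam("wrist")
for n,u,v,z in(("rimB",273,304,68),("rimT",273,229,68),("rimL",235,268,68),("rimR",312,268,68),("tip",273,174,58),("tipL",265,180,58),("tipR",282,180,58),("hL",266,225,58),("hR",281,225,58),("parkL",234,246,6),("parkR",322,246,6),("parkT",278,207,6),("workL",209,340,6),("workR",289,340,6),("workT",249,306,6),("matTL",233,176,6),("matTR",355,209,6)): print(n,ray(c,u,v,z)[:2].round(1))
E
```

```text
rimB [593.6 -99.5]
rimT [ 638.  -163.5]
rimL [ 645.  -110.9]
rimR [ 585.7 -152.5]
tip [ 665.7 -203.2]
tipL [ 668.5 -194.6]
tipR [ 656.  -203.4]
hL [ 643.7 -159.9]
hR [ 632.2 -168. ]
parkL [ 650.3 -101.8]
parkR [ 568.5 -159.1]
parkT [ 635.8 -168.2]
workL [607.   23.8]
workR [524.8 -33.8]
workT [593. -46.]
matTL [ 694.6 -168.9]
matTR [ 565.5 -214.7]
```

```bash
python3 -c "
from h import *
to([654.5,-188,33],-55.2)"
```

```text
clock 2.2 pos [ 647.7 -185.4  190.7] slide [  6.   -4.  157.7] dr [-0.   -0.    0.03]
```

>>> {"method": "step_arm", "body": {
  "motion": [
    {"slide": [6,-4,40],"dr": [0,0,0],"jaw": 85},
    {"slide": [6,-4,80],"dr": [0,0,0],"jaw": 70},
    {"slide": [6,-4,120],"dr": [0,0,0],"jaw": 60},
    {"slide": [6,-4,145],"dr": [0,0,0],"jaw": 50},
    {"slide": [6,-4,157],"dr": [0,0,0],"jaw": 50},
    {"slide": [6,-4,157],"dr": [0,0,0],"jaw": 50},
    {"slide": [6,-4,157],"dr": [0,0,0],"jaw": 10},
    {"slide": [6,-4,157],"dr": [0,0,0],"jaw": 0}
  ]
}}

```text
clock: 3.2
position: [655.6, -187.8, 35.0]
ee_rot: [0.887, -0.461, 0.001, -0.001]
contact_force: [0.5, -0.4, 4.1]
gripper_width: 15.0
grasp_force: 59.5
```

>>> {"method": "step_arm", "body": {
  "motion": [
    {"slide": [0,0,0],"dr": [0,0,0],"jaw": 0},
    {"slide": [0,0,0],"dr": [0,0,0],"jaw": 0},
    {"slide": [0,0,0],"dr": [0,0,0],"jaw": 0},
    {"slide": [0,0,0],"dr": [0,0,0],"jaw": 0},
    {"slide": [0,0,0],"dr": [0,0,0],"jaw": 0},
    {"slide": [0,0,0],"dr": [0,0,0],"jaw": 0},
    {"slide": [0,0,0],"dr": [0,0,0],"jaw": 0},
    {"slide": [0,0,0],"dr": [0,0,0],"jaw": 0}
  ]
}}

```text
clock: 4.2
position: [655.7, -187.8, 34.9]
ee_rot: [0.887, -0.461, 0.001, -0.0]
contact_force: [0.8, 0.3, 6.7]
gripper_width: 14.5
grasp_force: 60.5
```

```bash
python3 - <<'E'
from h import *
im,c=shot("wrist","w2.png"); shot("top","t2.png")
s=arm.read_state(); p=s["position"]
to([p[0]-48.5,p[1]+125,p[2]],-55.2); print(s["contact_force"],s["wrist_torque"],s["grasp_force"],s["gripper_width"])
t=cv2.imread("pics/t2.png")[160:260,210:370]
cv2.imwrite("pics/c2.png",np.hstack([cv2.resize(t,(480,300),interpolation=cv2.INTER_CUBIC),cv2.resize(im,(400,300))])[:, :800])
E
```

```text
clock 4.3 pos [ 655.7 -187.8   34.9] slide [-130.2  -32.1   -0.2] dr [-0.01 -0.02  0.03]
[0.26943383 0.82373948 5.784932  ] [ 0.27057093  0.0199037  -0.0551284 ] 60.467129945755005 14.901823734413108
```

View pics/c2.png

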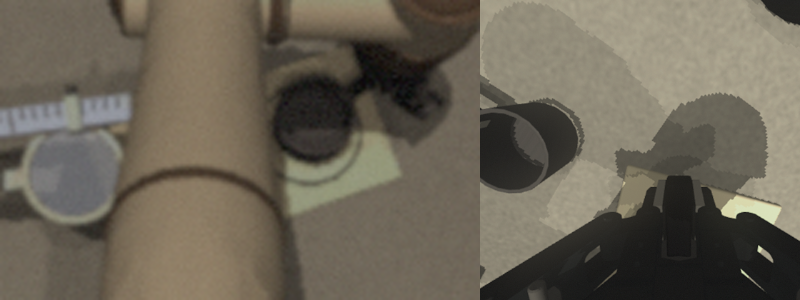

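The handle is gripped (left: pot at (315,115) with the jaws on the handle; right: handle between the fingers). Now I'll slide it.

>>> {"method": "step_arm", "body": {
  "motion": [
    {"slide": [-8,-2,0],"dr": [0,0,0],"jaw": 0},
    {"slide": [-22,-5.5,0],"dr": [0,0,0],"jaw": 0},
    {"slide": [-38,-9.5,0],"dr": [0,0,0],"jaw": 0},
    {"slide": [-54,-13.5,0],"dr": [0,0,0],"jaw": 0},
    {"slide": [-70,-17.5,0],"dr": [0,0,0],"jaw": 0},
    {"slide": [-86,-21.5,0],"dr": [0,0,0],"jaw": 0},
    {"slide": [-102,-25.5,0],"dr": [0,0,0],"jaw": 0},
    {"slide": [-116,-29,0],"dr": [0,0,0],"jaw": 0}
  ]
}}

```text
clock: 5.3
position: [613.7, -77.1, 35.0]
ee_rot: [0.888, -0.461, 0.003, -0.0]
contact_force: [2.7, -6.5, 5.5]
gripper_width: 15.0
grasp_force: 60.3
```

>>> {"method": "step_arm", "body": {
  "motion": [
    {"slide": [-10,-2.5,0],"dr": [0,0,0],"jaw": 0},
    {"slide": [-14,-3.5,0],"dr": [0,0,0],"jaw": 0},
    {"slide": [-14.5,-3.5,0],"dr": [0,0,0],"jaw": 0},
    {"slide": [-14.5,-3.5,0],"dr": [0,0,0],"jaw": 0},
    {"slide": [-14.5,-3.5,0],"dr": [0,0,0],"jaw": 0},
    {"slide": [-14.5,-3.5,0],"dr": [0,0,0],"jaw": 0},
    {"slide": [-14.5,-3.5,0],"dr": [0,0,0],"jaw": 0},
    {"slide": [-14.5,-3.5,0],"dr": [0,0,0],"jaw": 0}
  ]
}}

```text
clock: 6.3
position: [608.3, -63.0, 35.0]
ee_rot: [0.888, -0.461, 0.002, -0.0]
contact_force: [2.3, -3.6, 6.4]
gripper_width: 15.0
grasp_force: 60.4
```

```bash
python3 - <<'E'
from h import *
s=arm.read_state(); p=s["position"]
t,_=shot("scene","s3.png"); print(p,s["contact_force"],s["grasp_force"])
cv2.imwrite("pics/c3.png",cv2.resize(t[170:310,190:390],(800,560),interpolation=cv2.INTER_CUBIC))
E
```

```text
[608.28118238 -63.03714243  34.99619959] [ 2.25689437 -3.62763638  6.37384605] 60.42583465576172
```

View pics/c3.png

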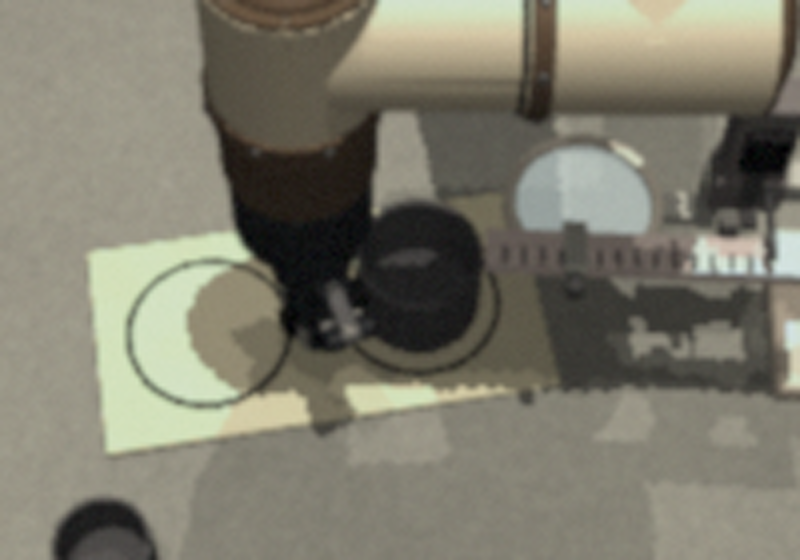

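```bash
python3 - <<'E'
from h import *
c=cam("scene"); P=lambda u,v,z: ray(c,190+(u+.5)/4-.5,170+(v+.5)/4-.5,z)[:2].round(1)
C=lambda q:((proj(c,np.array(q))+.5-[190,170])*4).round(0)
t=np.linspace(0,2*np.pi,400)
def ext(x,y,z,r):
    k=np.array([C([x+r*np.cos(a),y+r*np.sin(a),z]) for a in t]); return k[:,0].min(),k[:,0].max(),k[:,1].min(),k[:,1].max()
print("work",ext(565.5,-5.2,6,50.5),"obs R499 B373")
print("park",ext(609,-129.5,6,50.5),"obs L127 R292 T257 B409")
print("rim",ext(565.5,-5.2,68,38),"obs L362 R485 T201")
print("base",ext(565.5,-5.2,6,38),"obs B 352")
E
```

```text
work (np.float64(336.0), np.float64(500.0), np.float64(231.0), np.float64(375.0)) obs R499 B373
park (np.float64(124.0), np.float64(289.0), np.float64(262.0), np.float64(410.0)) obs L127 R292 T257 B409
rim (np.float64(356.0), np.float64(485.0), np.float64(196.0), np.float64(309.0)) obs L362 R485 T201
base (np.float64(356.0), np.float64(479.0), np.float64(248.0), np.float64(356.0)) obs B 352
```

The pot matches the work ring to within about 3 mm: ring right edge 499 and bottom 373, pot base bottom about 352. Releasing and rising.

>>> {"method": "step_arm", "body": {
  "motion": [
    {"slide": [0,0,0],"dr": [0,0,0],"jaw": 40},
    {"slide": [0,0,0],"dr": [0,0,0],"jaw": 50},
    {"slide": [0,0,0],"dr": [0,0,0],"jaw": 50},
    {"slide": [0,0,0],"dr": [0,0,0],"jaw": 50},
    {"slide": [0,0,-30],"dr": [0,0,0],"jaw": 50},
    {"slide": [0,0,-85],"dr": [0,0,0],"jaw": 50},
    {"slide": [0,0,-140],"dr": [0,0,0],"jaw": 50},
    {"slide": [0,0,-195],"dr": [0,0,0],"jaw": 50}
  ]
}}

```text
clock: 7.35
position: [605.9, -62.0, 230.0]
ee_rot: [0.887, -0.461, -0.0, 0.0]
contact_force: [1.2, -0.8, 0.2]
gripper_width: 49.6
grasp_force: 0.0
```

```bash
python3 - <<'E'
from h import *
to([552,90,330],-83.5)
E
```

```text
clock 7.35 pos [605.9 -62.  230. ] slide [-155.4  -43.2  -99.9] dr [0.   0.   3.57]
```

>>> {"method": "step_arm", "body": {
  "motion": [
    {"slide": [0,0,-50],"dr": [0,0,1],"jaw": 50},
    {"slide": [-20,-6,-100],"dr": [0,0,2],"jaw": 60},
    {"slide": [-70,-20,-100],"dr": [0,0,3],"jaw": 70},
    {"slide": [-120,-34,-100],"dr": [0,0,3.57],"jaw": 70},
    {"slide": [-155,-43,-100],"dr": [0,0,3.57],"jaw": 70},
    {"slide": [-155,-43,-100],"dr": [0,0,3.57],"jaw": 70},
    {"slide": [-155,-43,-100],"dr": [0,0,3.57],"jaw": 70},
    {"slide": [-155,-43,-100],"dr": [0,0,3.57],"jaw": 70}
  ]
}}

```text
clock: 8.35
position: [552.7, 88.6, 328.1]
ee_rot: [0.745, -0.667, -0.0, 0.0]
contact_force: [0.7, 0.0, 0.3]
gripper_width: 70.2
grasp_force: 0.0
```

```bash
python3 - <<'E'
from h import *
im,c=shot("wrist","w4.png")
for n,q in(("griptop",[545,168,243]),("collar",[603.5,84,160]),("lens",[551,85.7,133]),("work",[565.5,-5.2,6]),("rim",[565.5,-5.2,68])): print(n,proj(c,np.array(q,float)).round())
print(arm.read_state()["position"])
cv2.imwrite("pics/c4.png",cv2.resize(im[100:420],(800,457)))
cv2.imwrite("pics/c4b.png",im)
E
```

```text
griptop [277. 307.]
collar [229. 182.]
lens [280. 184.]
work [277. 101.]
rim [276.  98.]
[552.75586379  88.55318269 328.11719886]
```

View pics/w4.png

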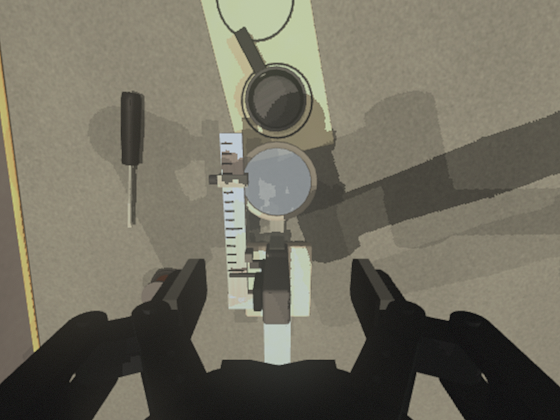

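The wrist view shows the pot centred in the work ring at (277,99). The collar is at (229,180), the lens at (278,183) and the pointer line at (240,272). The grip is at (265–290, 250–323) with the button on its left.

```bash
python3 - <<'E'
from h import *
c=cam("wrist"); a=np.radians(-83.5); ex=np.array([np.cos(a),np.sin(a)]); ey=np.array([-ex[1],ex[0]]); W=np.array([565.5,-5.2])
def s(n,u,v,z):
    p=ray(c,u,v,z)[:2]; print(n,p.round(1),"stand",((p-W)@ex+280).round(1),((p-W)@ey).round(1))
s("collar",229,180,160);s("pointer",240,272,167);s("lensL",244,183,133);s("lensR",317,183,133);s("lensT",280,141,133);s("lensB",280,221,133)
s("gL",265,318,243);s("gR",290,318,243);s("gback",277,323,243);s("gfront",277,285,243);s("barT",230,134,156);s("rim",277,99,68);s("barR",244,250,156);s("barRtop",243,140,156)
im=cv2.imread("pics/w4.png"); cv2.imwrite("pics/c5.png",cv2.resize(im[160:340,200:320],(533,800))[:600]); cv2.imwrite("pics/c5.png",cv2.resize(im[160:340,200:320],(400,600),interpolation=cv2.INTER_CUBIC))
E
```

```text
collar [603.6  81.9] stand 197.8 47.8
pointer [584.2 180. ] stand 98.1 39.5
lensL [590.7  89.2] stand 189.0 35.7
lensR [510.8  80.3] stand 188.9 -44.7
lensT [556.4  39.8] stand 234.3 -3.9
lensB [546.3 128.7] stand 144.7 -4.0
gL [554.  179.5] stand 95.2 9.4
gR [532.8 177.1] stand 95.2 -11.8
gback [543.3 183.3] stand 90.2 -0.8
gfront [547.3 146.9] stand 126.9 -0.9
barT [606.2  36.9] stand 242.8 45.2
rim [564.8  -4.6] stand 279.4 -0.6
barR [582.7 158.7] stand 119.1 35.6
barRtop [593.1  41.2] stand 237.0 32.7
```

View pics/c5.png

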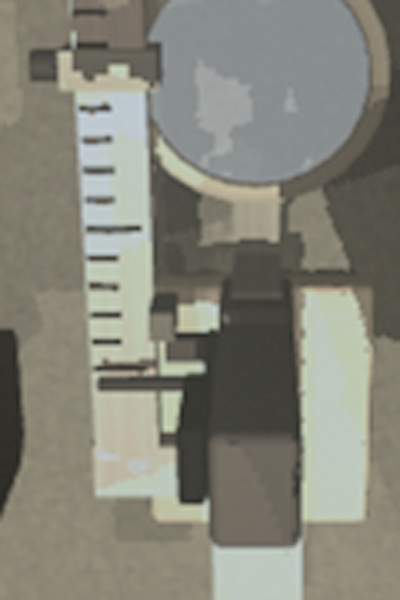

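The enlarged crop shows the collar at crop v≈68 (px v≈180.3), the pointer at crop v≈383 (px v≈274.8), and the grip top at px (263.5–290, 290–323.5).

```bash
python3 - <<'E'
from h import *
c=cam("wrist"); a=np.radians(-83.5); ex=np.array([np.cos(a),np.sin(a)]); ey=np.array([-ex[1],ex[0]]); W=np.array([565.5,-5.2])
def s(n,u,v,z):
    p=ray(c,u,v,z)[:2]; print(n,p.round(1),"stand",((p-W)@ex+280).round(1),((p-W)@ey).round(1))
s("collar",231,180.3,160);s("colF",231,175.5,160);s("colB",231,185,160);s("pointer",236,274.8,167);s("gL",263.5,307,243);s("gR",290,307,243);s("gback",277,323.3,243);s("gfront",277,290,243)
g=np.array([545.5,166]); to([*(g+4*ey),275],-83.5); to([*(g+4*ey),200],-83.5)
E
```

```text
collar [601.6  81.9] stand 197.5 45.7
colF [601.9  77. ] stand 202.4 45.5
colB [601.3  86.8] stand 192.7 46.0
pointer [588.2 183.8] stand 94.8 44.0
gL [556.3 168.8] stand 106.0 10.5
gR [534.1 166.4] stand 106.0 -11.7
gback [543.2 183.6] stand 89.9 -0.8
gfront [546.8 151.5] stand 122.2 -0.9
clock 8.4 pos [552.8  88.6 328.1] slide [-77.8  -5.4  53.1] dr [ 0.   -0.   -0.01]
clock 8.4 pos [552.8  88.6 328.1] slide [-77.8  -5.5 128.1] dr [ 0.   -0.   -0.01]
```

>>> {"method": "step_arm", "body": {
  "motion": [
    {"slide": [-40,-1.4,0],"dr": [0,0,0],"jaw": 75},
    {"slide": [-79.5,-2.8,0],"dr": [0,0,0],"jaw": 75},
    {"slide": [-79.5,-2.8,30],"dr": [0,0,0],"jaw": 75},
    {"slide": [-79.5,-2.8,60],"dr": [0,0,0],"jaw": 70},
    {"slide": [-79.5,-2.8,90],"dr": [0,0,0],"jaw": 70},
    {"slide": [-79.5,-2.8,115],"dr": [0,0,0],"jaw": 60},
    {"slide": [-79.5,-2.8,131],"dr": [0,0,0],"jaw": 50},
    {"slide": [-79.5,-2.8,131],"dr": [0,0,0],"jaw": 50}
  ]
}}

```text
clock: 9.4
position: [546.1, 168.1, 196.2]
ee_rot: [0.746, -0.666, -0.0, 0.001]
contact_force: [-0.7, 0.4, 1.6]
gripper_width: 49.6
grasp_force: 0.0
```

>>> {"method": "step_arm", "body": {
  "motion": [
    {"slide": [0,0,0],"dr": [0,0,0],"jaw": 36},
    {"slide": [0,0,0],"dr": [0,0,0],"jaw": 30},
    {"slide": [0,0,0],"dr": [0,0,0],"jaw": 20},
    {"slide": [0,0,0],"dr": [0,0,0],"jaw": 10},
    {"slide": [0,0,0],"dr": [0,0,0],"jaw": 0},
    {"slide": [0,0,0],"dr": [0,0,0],"jaw": 0},
    {"slide": [0,0,0],"dr": [0,0,0],"jaw": 0},
    {"slide": [0,0,0],"dr": [0,0,0],"jaw": 0}
  ]
}}

```text
clock: 10.4
position: [545.8, 168.7, 199.6]
ee_rot: [0.746, -0.666, 0.0, -0.001]
contact_force: [-5.8, -1.2, 6.2]
gripper_width: 23.9
grasp_force: 59.8
```

```bash
python3 - <<'E'
from h import *
im,c=shot("wrist","w6.png"); to([546.6,167.8,197],-83.5)
cv2.imwrite("pics/c6.png",cv2.resize(im,(800,600)))
E
```

```text
clock 10.45 pos [545.8 168.7 199.6] slide [ 1.  -0.7  2.6] dr [-0.01  0.   -0.01]
```

View pics/w6.png

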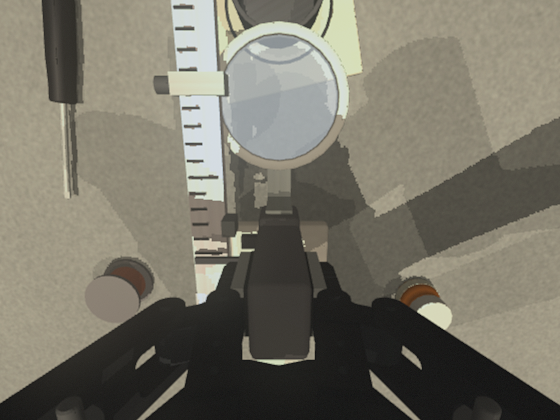

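The grip is held: fin between the pads at (278,300), collar at (197,84), pointer at (215,259). A small test pull will show whether the lock is released.

>>> {"method": "step_arm", "body": {
  "motion": [
    {"slide": [1,0,0],"dr": [0,0,0],"jaw": 0},
    {"slide": [2,0,0],"dr": [0,0,0],"jaw": 0},
    {"slide": [4,0,0],"dr": [0,0,0],"jaw": 0},
    {"slide": [6,0,0],"dr": [0,0,0],"jaw": 0},
    {"slide": [8,0,0],"dr": [0,0,0],"jaw": 0},
    {"slide": [10,0,0],"dr": [0,0,0],"jaw": 0},
    {"slide": [12,0,0],"dr": [0,0,0],"jaw": 0},
    {"slide": [12,0,0],"dr": [0,0,0],"jaw": 0}
  ]
}}

```text
clock: 11.45
position: [547.1, 157.4, 199.6]
ee_rot: [0.746, -0.666, -0.0, -0.001]
contact_force: [-6.7, 0.3, 5.7]
gripper_width: 23.6
grasp_force: 59.9
```

```bash
python3 - <<'E'
from h import *
im,c=shot("wrist","w7.png"); s=arm.read_state(); print(s["position"],s["contact_force"],s["gripper_width"])
a=cv2.imread("pics/w6.png")[180:330,180:340]; b=im[180:330,180:340]
cv2.imwrite("pics/c7.png",cv2.resize(np.hstack([a,b]),(800,375),interpolation=cv2.INTER_CUBIC))
# pointer / tick rows, collar
E
```

```text
[547.06082732 157.37297047 199.56002041] [-6.42257239  1.7591427   6.51811827] 23.64498353549408
```

View pics/c7.png

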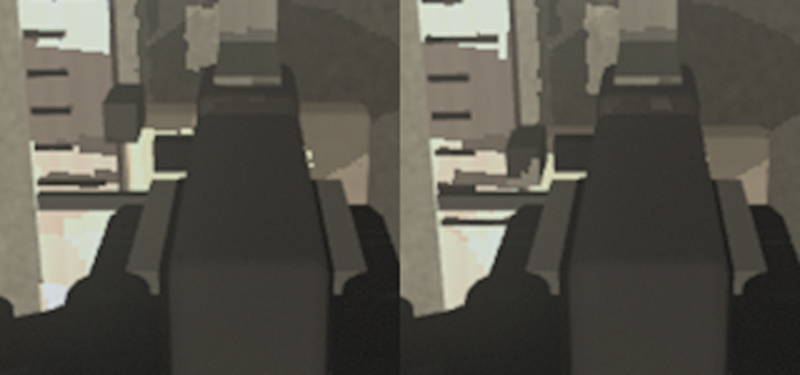

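The boom follows: the pointer (at crop v≈200) passed a tick and kept its place relative to the fingers. Drawing out most of the way.

>>> {"method": "step_arm", "body": {
  "motion": [
    {"slide": [5,0,0],"dr": [0,0,0],"jaw": 0},
    {"slide": [16,0,0],"dr": [0,0,0],"jaw": 0},
    {"slide": [28,0,0],"dr": [0,0,0],"jaw": 0},
    {"slide": [41,0,0],"dr": [0,0,0],"jaw": 0},
    {"slide": [54,0,0],"dr": [0,0,0],"jaw": 0},
    {"slide": [66,0,0],"dr": [0,0,0],"jaw": 0},
    {"slide": [75,0,0],"dr": [0,0,0],"jaw": 0},
    {"slide": [80,0,0],"dr": [0,0,0],"jaw": 0}
  ]
}}

```text
clock: 12.5
position: [556.2, 77.9, 199.6]
ee_rot: [0.746, -0.666, -0.0, -0.001]
contact_force: [-5.9, 2.9, 6.2]
gripper_width: 23.3
grasp_force: 59.6
```

```bash
python3 - <<'E'
from h import *
im,c=shot("wrist","w8.png"); s=arm.read_state(); print(s["position"],s["contact_force"],s["gripper_width"])
cv2.imwrite("pics/c8.png",cv2.resize(im[200:320,150:310],(800,600),interpolation=cv2.INTER_CUBIC))
E
```

```text
[556.24491998  77.51991473 199.57697956] [-6.4030412   2.44737862  6.41136729] 23.842126667968998
```

View pics/c8.png

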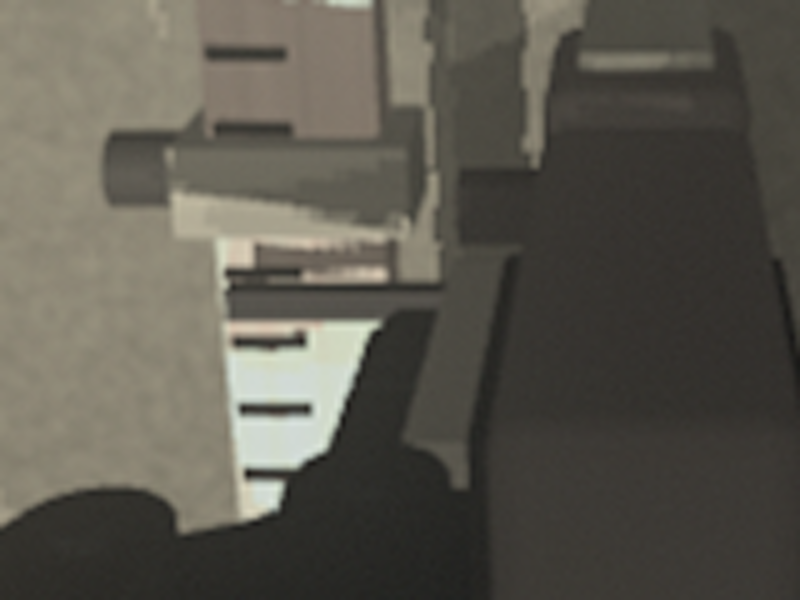

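The crop (5x, origin 150,200) shows the collar top centred at crop (295,~195) and the pointer at crop (320,~304), so there is still some way to go.

```bash
python3 - <<'E'
from h import *
c=cam("wrist"); a=np.radians(-83.5); ex=np.array([np.cos(a),np.sin(a)])
P=lambda u,v,z: ray(c,150+u/5,200+v/5,z)[:2]
q=P(310,304,167)
for v in(150,160,195,238): print(v,P(295,v,160).round(1),((P(295,v,160)-q)@ex).round(1))
print(q.round(1))
E
```

```text
150 [599.9  75.8] 17.6
160 [599.8  77.2] 16.3
195 [599.6  81.9] 11.6
238 [599.3  87.7] 5.7
[595.7  93.1]
```

>>> {"method": "step_arm", "body": {
  "motion": [
    {"slide": [3,0,0],"dr": [0,0,0],"jaw": 0},
    {"slide": [6,0,0],"dr": [0,0,0],"jaw": 0},
    {"slide": [9,0,0],"dr": [0,0,0],"jaw": 0},
    {"slide": [11.5,0,0],"dr": [0,0,0],"jaw": 0},
    {"slide": [11.5,0,0],"dr": [0,0,0],"jaw": 0},
    {"slide": [11.5,0,0],"dr": [0,0,0],"jaw": 0},
    {"slide": [11.5,0,0],"dr": [0,0,0],"jaw": 0},
    {"slide": [11.5,0,0],"dr": [0,0,0],"jaw": 0}
  ]
}}

```text
clock: 13.55
position: [557.5, 66.7, 199.6]
ee_rot: [0.746, -0.666, -0.0, -0.001]
contact_force: [-6.3, 2.8, 6.4]
gripper_width: 23.9
grasp_force: 59.6
```

```bash
python3 - <<'E'
from h import *
im,c=shot("wrist","w9.png"); s=arm.read_state(); print(s["position"],s["contact_force"],s["gripper_width"],s["grasp_force"])
print("expected pointer px",proj(c,np.array([597,81.7,167])),"collar edges",[proj(c,np.array([600,81.9+d,160])).round(1) for d in(-6,6)])
cv2.imwrite("pics/c9.png",cv2.resize(np.vstack([im[230:300,150:310]]),(800,350),interpolation=cv2.INTER_CUBIC))
E
```

```text
[557.50021016  66.68793054 199.58037735] [-6.26403343  2.5951861   6.30975445] 23.57619182219728 59.617202281951904
expected pointer px [211.94591716 259.90434841] collar edges [array([209.9, 246.2]), array([209. , 263.3])]
```

View pics/c9.png

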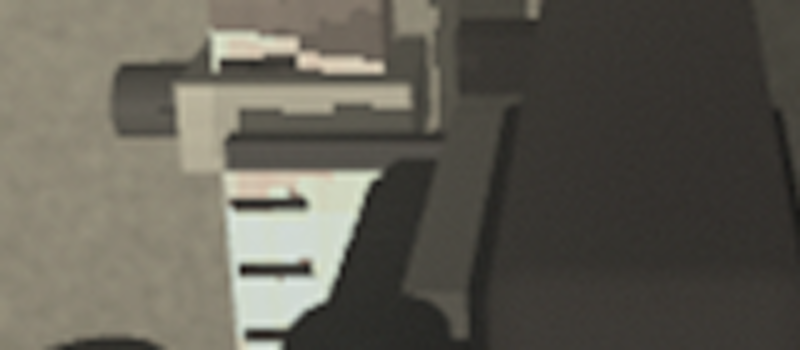

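The pointer (px v≈260.3, expected 259.9) lies over the collar's middle (246–264 px at its own height). Handing in.

```bash
python3 -c "
from h import *
print(arm.job_done())"
```

```text
the job is handed in; nothing more can be done
None
```

I handed the job in at about 13.6 s with the pot let go in the work ring (about 1 mm off centre by camera) and the boom held with its pointer within about 1 mm of the collar's middle; the button being in is inferred from the boom drawing out freely, and no verdict came back.

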